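Build the insulation test stack on the flat test stand

TASK

On the test stand with the flat copper plate, build the insulation test stack from the bottom up, one piece at a time: the plain brass electrode, the round ceramic disc, the stemmed brass electrode with its stem up, and last the steel ring weight, over the stem and down on the flange. Set each piece down gently and well centred on the one below, without upsetting what already stands. Leave the square ceramic plate where it lies, and keep the pieces clear of the stand with the ball-tipped rod.

Things in the scene. Friction and masses are not known exactly. Their poses are not given: they have to be found in the camera images.
- plate_stand: target, fixed to the bench: grey plastic base 120 x 120 mm, 12 mm thick, with a flat copper plate 84 mm in diameter and 6 mm thick on its middle, so the plate's top is 18 mm above the bench; a brass terminal stub sticks 20 mm out of its -x side, 11 mm across and below the top of the base. Origin: centre of the base's underside, on the bench; z up.
- point_stand: a second stand, fixed, not used: the same grey base and terminal, but with a thin upright steel rod ending in a 14 mm ball, 71 mm high in all, instead of the copper plate. Origin: centre of the base's underside; z up.
- lower_electrode: plain solid brass disc 50 mm in diameter, 22 mm high, no stem and no hole, about 0.36 kg, lying flat on the bench. Origin: centre of its underside; z up.
- ceramic_disc: round white ceramic disc 56 mm in diameter, 16 mm thick, about 0.14 kg, brittle, lying flat on the bench. Origin: centre of its underside; z up.
- upper_electrode: brass electrode: round flange 50 mm in diameter and 12 mm thick, with a central upright stem 16 mm in diameter, bevelled at its tip, which ends 48 mm above the underside; about 0.25 kg, standing stem up on the bench. Origin: centre of the flange's underside; z up along the stem.
- ring_weight: steel ring 60 mm in outer diameter, 20 mm high, with a through hole 32 mm in diameter, about 0.3 kg, lying flat on the bench; it fits loosely over the stem. Origin: centre of its underside, on the hole's axis; z up.
- square_plate: square white ceramic plate 50 x 50 mm, 16 mm thick, lying on the bench; a spare that must stay where it is. Origin: centre of its underside; x and y along its sides, z up.
Mind the look-alikes: they are no part of the job. What is shaped like the lower_electrode but brown or purple is not meant.

How it is judged:
By the outcome, as a careful person would: the job done as asked, in the order asked, and still so for the second after the job is handed in, with the robot touching nothing.
It also fails if it takes over 120 s, if anything falls off the work surface, if the arm or the gripper's body presses on something with over 40 N, if the wrist force passes 120 N, or if a joint passes its speed limit or range.

ROBOT

A 7-joint arm with a two-finger parallel gripper is mounted at the origin on the work surface. World frame = base frame: x ahead of the robot, y to its left, z up, the work surface at z = 0. Lengths are in m, angles in rad, forces in N, time in s.
With the tool pointing down it reaches from about 0.4 to 0.9 m from the base axis. Payload 5.5 kg.
Tool frame: the origin (TCP) lies at the very end of the fingers, on their centre line; the grasp point (between the pads) lies behind it (env.grip_depth is the z of the grasp point in the tool frame, in m); z points along the fingers, y is the direction in which the jaws open and shut (so a half turn about z gives the same grasp; the last joint's range is limited). The gripper opens to 85 mm and grips with 20 to 120 N. Pads are 22 mm wide; open, the fingers measure 114 mm over their backs; the gripper's body (76 mm by 85 mm) begins 54 mm behind the grasp point. The pads swing forward as they close: fully open they stand 13 mm farther back than shut.
Start: joints at [-0.926, 0.501, -0.427, 1.55, 0.221, 1.138, -0.21], TCP at [0.242, 0.603, 0.231] pointing down, gripper open.
Joint ranges: [-2.88, 2.88], [-0.31, 2.03], [-1.54, 1.56], [0.2, 2.42], [-1.41, 4.55], [0.19, 2.02], [-2.57, 2.57]. Speed limits (rad/s): [2.57, 2.57, 3.14, 3.14, 3.14, 3.14, 3.14].

INTERFACE

Orientations are given as [roll, pitch, yaw] about the fixed x, y, z axes, in that order (R = Rz(yaw) Ry(pitch) Rx(roll)).
In Python, from rig import state, eyes, env gives the robot as it stands.
- The arm moves only by the shell command python3 -m jog 'ROWS' [OPENING] [FORCE]. ROWS is JSON, a list of rows, each a list of 4 numbers: the shift along the world's x, y, z in m, then the turn about the world's z in degrees. A call has exactly 10 rows; each row is the pose to reach, as a shift and turn from the pose commanded when the call began; what a row does not reach only later rows make up. A row lasts 1/10 s, in which the tool goes at most 50 mm and 8.59 degrees, less where a joint would pass 70% of its speed; a pose out of reach is approached as far as the arm can. A call with a gripper value outside its range is refused whole. OPENING is the finger opening in m, from 0 to 0.0854, set as the call begins (- or left out, the last holds). The fingers move at their own pace and stop on an object; FORCE is the grip in N (left out, the last holds). Time passes only in rows, so rows that repeat a pose let the fingers close, or fill a call up. It gives the time, the measured TCP pose, the force and the opening at its end, in the units of the state.
- state(): the state, without advancing time (a new reading comes with each control period).
- eyes.grab_frame(name): name is "scene" or "top" or "wrist"; returns the picture (480x640x3 uint8, red, green, blue); there is no depth.
- eyes.camera_params(name): a dict with "fx", "fy", "cx", "cy" (pixels), "camera_from_world" (4x4, takes a point from world to camera coordinates). Camera axes: x right, y up, looking along -z (the intrinsics and any distortion apply to the point x, -y, -z); pixel columns grow to the right and rows downward; lengths in m; the calibration is good to about 2 mm. A picture is of the moment at which its call begins: read the wrist's pose just before it. camera_params takes no time and is no camera call; for the wrist camera it gives the pose at the moment of the call.
- env.finish_job(): hands the job in, once; it reports no verdict.
The state is a dict: "time_s": time; "joints": joint angles; "joint_vel": joint speeds; "effort": joint torques, N m; "tool_pos": TCP position; "tool_rot": TCP orientation; "contact_force": force on the tool from outside, world axes, zero at the start; "wrist_torque": the same for the moment, N m; "width": finger opening in m.
Only numpy, scipy, OpenCV 4.12 (cv2) and the standard library are available. Lean on these libraries where they do the work, as an engineer would, in place of code of your own. Each camera call takes 0.05 s, during which the arm holds its last target.

## Working session

There is one attempt and no reset: what is moved stays moved. The work goes in short steps, Python scripts to look and compute and a shell command to move; the robot and the scene stay as the last step left them, time stands still between calls to the robot, and variables do not carry over. Pictures are saved under pics/ and viewed, and the job is handed in when it is done.

```bash
ls; mkdir -p pics
python3 - <<'E'
from rig import state, eyes, env
import cv2
s=state();print(s['time_s'],s['tool_pos'],s['tool_rot'],s['width'],s['contact_force'],env.grip_depth)
for n in ("scene","top","wrist"):
    p=eyes.camera_params(n);print(n,p)
    cv2.imwrite(f'pics/{n}0.png',eyes.grab_frame(n)[:,:,::-1])
E
```

```text
pics
0.0 [0.24197577 0.60252605 0.2302477 ] [-3.13964138e+00 -5.61905130e-05  2.75985065e+00] 0.08542877625544133 [-1.40904579 -0.69796453  0.76802796] -0.0187
scene {'fx': 526.4597769634821, 'fy': 526.4597769634821, 'cx': 318.75796211591916, 'cy': 246.51868032328966, 'camera_from_world': array([[ 0.50543164,  0.86280975,  0.009909  , -0.27389206],
       [-0.65780545,  0.37785791,  0.65154846,  0.32349723],
       [ 0.55841817, -0.3358314 ,  0.7585423 , -1.11474886],
       [ 0.        ,  0.        ,  0.        ,  1.        ]])}
top {'fx': 477.7239938807362, 'fy': 477.7239938807362, 'cx': 316.6748553652681, 'cy': 238.5660100518202, 'camera_from_world': array([[ 0.01450072, -0.99977124,  0.01572271, -0.01112675],
       [ 0.99644342,  0.01575425,  0.08277876, -0.56480549],
       [-0.08300752,  0.01446644,  0.99644391, -0.72735115],
       [ 0.        ,  0.        ,  0.        ,  1.        ]])}
wrist {'fx': 372.43090861881484, 'fy': 372.43090861881484, 'cx': 321.20371432260805, 'cy': 237.497069034025, 'camera_from_world': array([[ 0.37209569,  0.92819101, -0.00250145, -0.64883303],
       [-0.88279032,  0.3530602 , -0.30988667,  0.03991385],
       [-0.28675086,  0.11751575,  0.95077021, -0.38064177],
       [ 0.        ,  0.        ,  0.        ,  1.        ]])}
```

View pics/scene0.png

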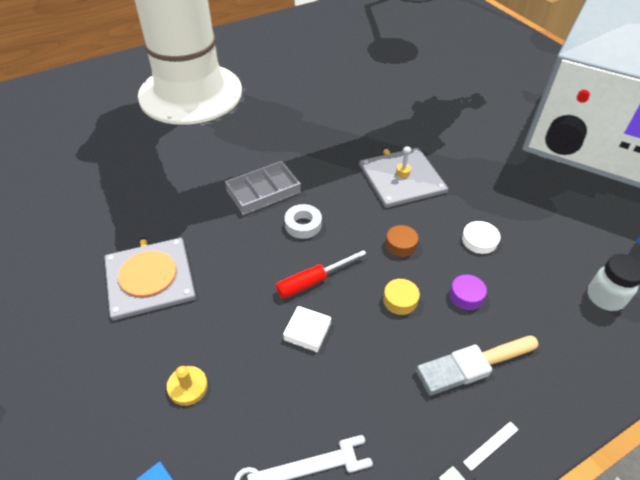

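View pics/top0.png

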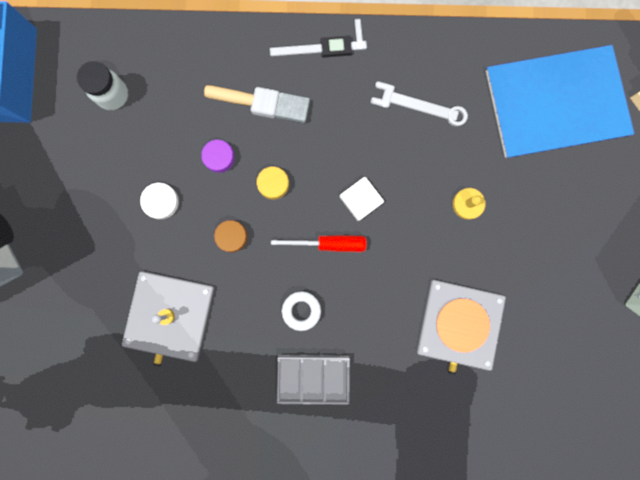

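View pics/wrist0.png

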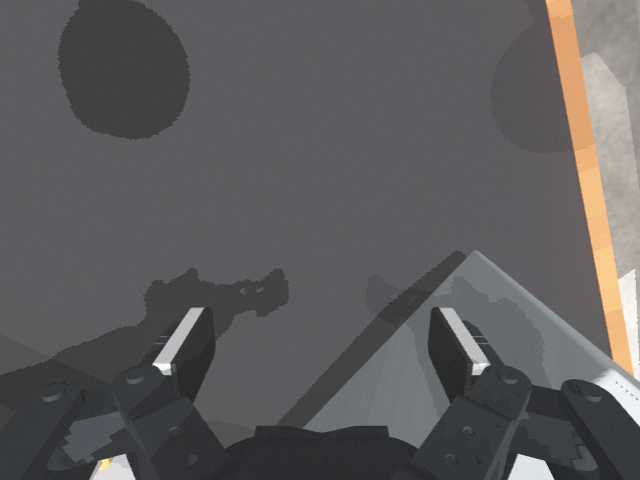

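Candidates for the lower electrode, as top-view pixels:
- Yellow brass disc (272,183): this is the one I want.
- Brown disc (230,236) and purple disc (217,156): look-alikes.
- Stemmed brass electrode (470,203).

Other pieces in the top view:
- Round white disc (159,201), with the square white plate at (362,198) as its look-alike.
- Ring (301,311).
- Copper plate stand (463,325). The rod stand at (168,316) is to be avoided.

```bash
cat > h.py <<'E'
import numpy as np, cv2
from rig import state, eyes, env
def ray(p,uv):
    T=p['camera_from_world'];R=T[:3,:3];c=-R.T@T[:3,3]
    d=R.T@np.array([(uv[0]-p['cx'])/p['fx'],-(uv[1]-p['cy'])/p['fy'],-1.0]);return c,d
def onz(p,uv,z):
    c,d=ray(p,uv);return c+d*(z-c[2])/d[2]
def proj(p,X):
    T=p['camera_from_world'];q=T[:3,:3]@np.asarray(X)+T[:3,3]
    return np.array([p['cx']+p['fx']*q[0]/-q[2],p['cy']-p['fy']*q[1]/-q[2]])
def mask(im,kind):
    h=cv2.cvtColor(im,cv2.COLOR_RGB2HSV);H,S,V=[h[:,:,i].astype(int) for i in range(3)]
    m={'brass':(H>18)&(H<32)&(S>150)&(V>70),'copper':(H>8)&(H<19)&(S>110)&(V>120),
       'white':(S<40)&(V>150)}[kind]
    return m.astype(np.uint8)*255
def blob(m,near):
    n,l,st,c=cv2.connectedComponentsWithStats(m)
    ok=[i for i in range(1,n) if st[i,4]>60]
    i=min(ok,key=lambda i:np.hypot(*(c[i]-near)));b=(l==i).astype(np.uint8)
    cn=max(cv2.findContours(b,cv2.RETR_EXTERNAL,cv2.CHAIN_APPROX_NONE)[0],key=cv2.contourArea)
    return b,cn,c[i],st[i]
E
python3 - <<'E'
from h import *
for cam,L in (('top',{'lower':('brass',(272,183),.011),'disc':('white',(159,201),.008),'upper':('brass',(468,203),.006),'ring':('white',(301,311),.010),'plate':('copper',(463,325),.018),'square':('white',(362,198),.008)}),
 ('scene',{'lower':('brass',(402,297),.011),'disc':('white',(481,237),.008),'upper':('brass',(187,385),.006),'ring':('white',(303,221),.010),'plate':('copper',(147,272),.018),'square':('white',(307,329),.008)})):
    im=cv2.imread(f'pics/{cam}0.png')[:,:,::-1].copy();p=eyes.camera_params(cam)
    print(cam,-p['camera_from_world'][:3,:3].T@p['camera_from_world'][:3,3])
    for k,(kind,near,z) in L.items():
        b,cn,c,st=blob(mask(im,kind),near)
        pts=np.array([onz(p,q[0],z)[:2] for q in cn]);
        (e,r,a)=cv2.fitEllipse(cn)
        (cc,rad)=cv2.minEnclosingCircle(cn)
        print(k,st,c.round(1),'ell',np.round(e,1),np.round(r,1),'->',onz(p,e,z).round(4),'dia mm',(np.ptp(pts,axis=0)*1000).round(1))
im=cv2.imread('pics/top0.png')[120:270,130:320];cv2.imwrite('pics/crop.png',cv2.resize(im,None,fx=4,fy=4))
E
```

```text
top [0.50258244 0.00829607 0.77169347]
lower [259 176  30  23  89] [277.7 191.4] ell [272.2 182.2] [29.6 30.5] -> [0.656  0.0703 0.011 ] dia mm [36.3 46.4]
disc [ 140  182   38   37 1113] [158.4 200.5] ell [158.4 200.4] [35.9 37.6] -> [0.6236 0.2523 0.008 ] dia mm [58.6 59.7]
upper [453 189  31  30 378] [468.3 200.8] ell [467.5 203.5] [26.4 28.1] -> [ 0.6275 -0.2474  0.006 ] dia mm [47.7 49.1]
ring [281 292  40  39 951] [300.7 311. ] ell [300.7 311. ] [38.6 38.8] -> [0.4509 0.0208 0.01  ] dia mm [59.7 61.7]
plate [ 437  299   52   52 2090] [462.9 324.5] ell [462.6 324.6] [50.3 51.9] -> [ 0.4336 -0.2333  0.018 ] dia mm [79.2 80.5]
square [ 339  177   45   44 1111] [361.2 198.3] ell [361.2 198.3] [37.9 38.7] -> [ 0.6327 -0.0739  0.008 ] dia mm [70.6 71.4]
scene [ 0.97372797 -0.26028691  0.63752404]
lower [384 293  34  21 261] [398.7 306.6] ell [401.1 295.5] [32.3 33.7] -> [0.6532 0.0736 0.011 ] dia mm [44.2 45.5]
disc [ 462  221   39   33 1000] [480.7 236.6] ell [480.7 236.6] [31.9 38. ] -> [0.6219 0.2551 0.008 ] dia mm [65.5 68.8]
upper [167 367  40  38 579] [184.9 387.8] ell [186.1 386.9] [32.3 35.4] -> [ 0.629  -0.2483  0.006 ] dia mm [54.7 48.3]
ring [284 204  38  34 937] [302.9 219.9] ell [302.9 220. ] [33.4 37.1] -> [0.4493 0.024  0.01  ] dia mm [74.2 65.6]
plate [120 267  56  30 155] [149.7 289.1] ell [146.5 271.7] [45.2 58.9] -> [ 0.4328 -0.2325  0.018 ] dia mm [44.  80.8]
square [ 283  306   49   46 1460] [306.8 328. ] ell [306.9 328. ] [42.  45.3] -> [ 0.6311 -0.0714  0.008 ] dia mm [77.3 73.8]
```

View pics/crop.png

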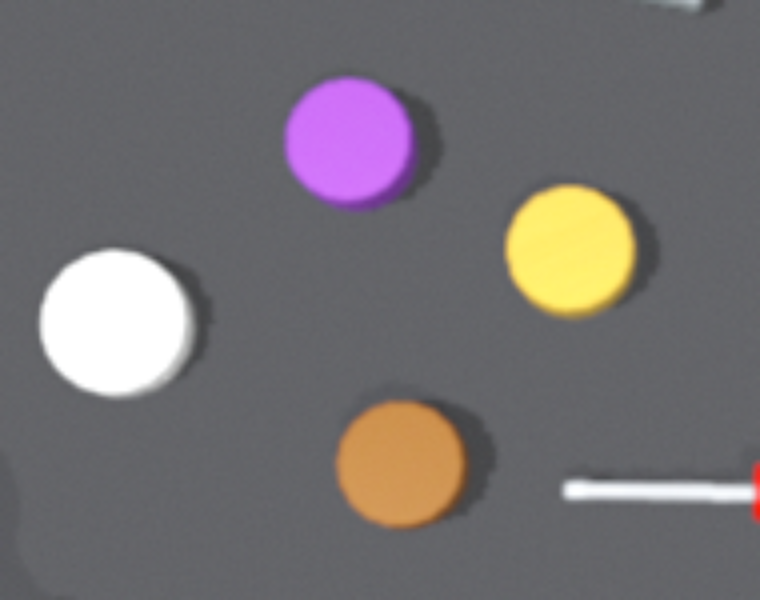

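The crop shows the yellow disc (top pixel 272,183) is plain brass, and the purple and brown discs differ clearly in colour. The two cameras agree to about 3 mm. I'll go above the lower electrode and stop short, so the wrist camera can see it.

```bash
python3 - <<'E'
from h import *
p=eyes.camera_params('wrist');s=state();t=s['tool_pos']
print(-p['camera_from_world'][:3,:3].T@p['camera_from_world'][:3,3]-t)
for z in (0,.011,.2): print(z,proj(p,[t[0],t[1],z]))
print('center hits', onz(p,(320,240),0)-t)
E
python3 -m jog '[[0.03,-0.04,0,2],[0.061,-0.079,0,4],[0.092,-0.118,0,6],[0.123,-0.158,0,9],[0.154,-0.197,0,12],[0.185,-0.236,0,15],[0.216,-0.275,0,18],[0.247,-0.314,0,20],[0.278,-0.354,0,22],[0.309,-0.394,0,22]]' 0.0854 20
python3 -m jog '[[0.03,-0.04,0,0],[0.06,-0.08,0,0],[0.085,-0.11,0,0],[0.105,-0.131,0,0],[0.105,-0.131,0,0],[0.105,-0.131,0,0],[0.105,-0.131,0,0],[0.105,-0.131,0,0],[0.105,-0.131,0,0],[0.105,-0.131,0,0]]'
```

```text
[-0.07446318  0.03024469  0.14230468]
0 [321.66730545 199.10284517]
0.011 [321.65550321 201.45585658]
0.2 [321.24889389 282.52150473]
center hits [ 0.0401084  -0.01795592 -0.23047747]
time_s: 1.15
tool_pos: [0.5512, 0.2083, 0.2312]
tool_rot: [3.142, -0.0, -3.138]
contact_force: [1.6, 0.4, 0.1]
width: 0.0851
time_s: 2.15
tool_pos: [0.6551, 0.08, 0.2315]
tool_rot: [3.141, 0.0, -3.138]
contact_force: [-1.0, -0.6, -0.4]
width: 0.0855
```

```bash
cat >> h.py <<'E'
def wrist(name,kind,z):
    s=state();p=eyes.camera_params('wrist');im=eyes.grab_frame('wrist')
    cv2.imwrite(f'pics/{name}.png',im[:,:,::-1]);t=s['tool_pos']
    b,cn,c,st=blob(mask(im,kind),proj(p,[t[0],t[1],z]))
    hull=cv2.convexHull(cn);e=cv2.fitEllipse(cn)
    X=onz(p,e[0],z);
    pts=np.array([onz(p,q[0].astype(float),z)[:2] for q in cn]);cc,r=cv2.minEnclosingCircle(pts.astype(np.float32))
    print(name,'t',round(s['time_s'],2),'tcp',t.round(4),'st',st,'ell',np.round(e[0],1),np.round(e[1],1),'X',X.round(4),'minus tcp',(X-t)[:2].round(4),'circ',np.round(cc,4),'d',round(2*r,4))
E
python3 -c "
from h import *
wrist('w1','brass',.022)"
```

```text
Traceback (most recent call last):
  File "h.py", line 25, in wrist
    b,cn,c,st=blob(mask(im,kind),proj(p,[t[0],t[1],z]))
              ~~~~^^^^^^^^^^^^^^^^^^^^^^^^^^^^^^^^^^^^^
  File "h.py", line 19, in blob
    i=min(ok,key=lambda i:np.hypot(*(c[i]-near)));b=(l==i).astype(np.uint8)
ValueError: min() iterable argument is empty
```

View pics/w1.png

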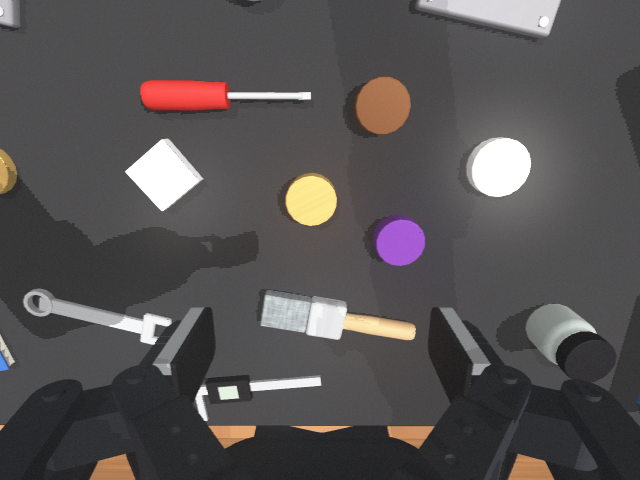

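The wrist view shows the brass disc at (311,200), nearly under the tool, with plenty of clear bench around it. The top face is bright and unsaturated here, so I need to loosen the mask.

```bash
sed -i "s/(H>18)&(H<32)&(S>150)&(V>70)/(H>17)\&(H<34)\&(S>95)\&(V>70)/" h.py
python3 - <<'E'
from h import *
im=cv2.imread('pics/w1.png')[:,:,::-1].copy();h=cv2.cvtColor(im,cv2.COLOR_RGB2HSV);print(h[200,311],h[220,315],h[224,311],h[168,499])
wrist('w1b','brass',.022)
E
```

```text
[ 25 106 252] [ 25 110 252] [ 24 112 251] [  0   0 255]
w1b t 2.2 tcp [0.6552 0.0798 0.2315] st [ 286  173   51   53 2143] ell [311.1 199. ] [50.5 52.2] X [0.6507 0.0703 0.022 ] minus tcp [-0.0045 -0.0094] circ [0.651  0.0706] d 0.0522
```

```bash
python3 -m jog '[[-0.002,-0.009,-0.03,0],[-0.002,-0.009,-0.07,0],[-0.002,-0.009,-0.11,0],[-0.002,-0.009,-0.15,0],[-0.002,-0.009,-0.18,0],[-0.002,-0.009,-0.2,0],[-0.002,-0.009,-0.215,0],[-0.002,-0.009,-0.225,0],[-0.002,-0.009,-0.2275,0],[-0.002,-0.009,-0.2275,0]]'
python3 -m jog '[[0,0,0,0],[0,0,0,0],[0,0,0,0],[0,0,0,0],[0,0,0,0],[0,0,0,0],[0,0,0,0],[0,0,0,0],[0,0,0,0],[0,0,0,0]]' 0.04 20
```

```text
time_s: 3.25
tool_pos: [0.6539, 0.0702, 0.0042]
tool_rot: [3.141, 0.001, -3.139]
contact_force: [-0.5, 0.2, -0.5]
width: 0.0855
time_s: 4.25
tool_pos: [0.6542, 0.0701, 0.0051]
tool_rot: [-3.142, 0.002, -3.14]
contact_force: [-1.5, -0.8, 6.7]
width: 0.049
```

```bash
python3 -m jog '[[0,0,0.003,0],[0,0,0.003,0],[0,0,0.003,8],[0,0,0.003,16.5],[0,0,0.003,25],[0,0,0.003,33.5],[0,0,0.003,42],[0,0,0.003,50.5],[0,0,0.003,59],[0,0,0.003,67.5]]' 0.075 20
python3 -m jog '[[0,0,0,8],[0,0,0,16],[0,0,0,22.5],[0,0,0,22.5],[0,0,0,22.5],[0,0,0,22.5],[0,0,0,22.5],[0,0,0,22.5],[0,0,0,22.5],[0,0,0,22.5]]'
python3 -m jog '[[0,0,0,0],[0,0,0,0],[0,0,0,0],[0,0,0,0],[0,0,0,0],[0,0,0,0],[0,0,0,0],[0,0,0,0],[0,0,0,0],[0,0,0,0]]' 0.04 30
```

```text
time_s: 5.25
tool_pos: [0.6533, 0.0701, 0.0066]
tool_rot: [3.141, -0.0, -1.955]
contact_force: [-0.2, 0.5, 0.3]
width: 0.0748
time_s: 6.25
tool_pos: [0.6534, 0.0703, 0.0068]
tool_rot: [-3.142, -0.0, -1.569]
contact_force: [0.3, -0.3, -0.1]
width: 0.075
time_s: 7.25
tool_pos: [0.6537, 0.0702, 0.0072]
tool_rot: [-3.141, -0.0, -1.569]
contact_force: [-0.7, -0.4, 6.0]
width: 0.0482
```

```bash
python3 -m jog '[[0,0,0.03,0],[0,0,0.07,0],[0,0,0.11,0],[-0.02,-0.015,0.14,0],[-0.05,-0.04,0.16,0],[-0.08,-0.066,0.18,0],[-0.115,-0.095,0.2,0],[-0.15,-0.124,0.2,0],[-0.185,-0.153,0.2,0],[-0.221,-0.183,0.2,0]]'
python3 -m jog '[[0,0,0,0],[0,0,0,0],[0,0,0,0],[0,0,0,0],[0,0,0,0],[0,0,0,0],[0,0,0,0],[0,0,0,0],[0,0,0,0],[0,0,0,0]]'
python3 - <<'E'
from h import *
s=state();p=eyes.camera_params('wrist');im=eyes.grab_frame('wrist');cv2.imwrite('pics/w2.png',im[:,:,::-1])
print(s['tool_pos'],proj(p,[.4336,-.2333,.018]))
E
```

```text
time_s: 8.25
tool_pos: [0.4397, -0.1076, 0.1907]
tool_rot: [3.133, -0.013, -1.588]
contact_force: [0.1, 0.3, -5.1]
width: 0.048
time_s: 9.25
tool_pos: [0.4423, -0.1041, 0.192]
tool_rot: [3.135, -0.013, -1.583]
contact_force: [-0.3, 0.3, -3.8]
width: 0.0483
[ 0.44232872 -0.1040885   0.19201927] [327.93062752  51.17448787]
```

View pics/w2.png

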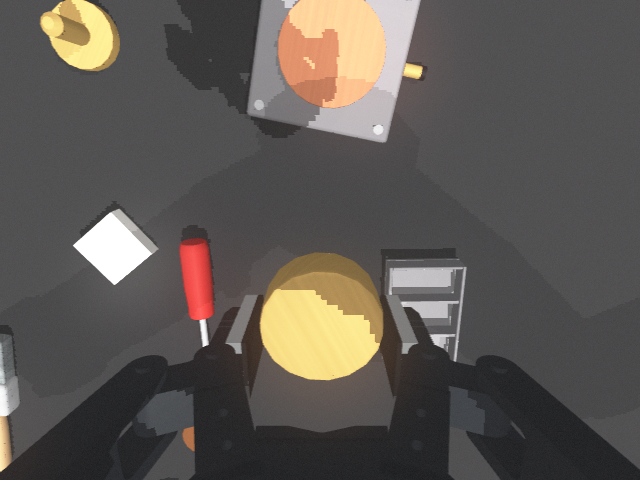

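The wrist view shows the held disc centred between the pads at (322,316) and the copper plate at about (332,48). The arm stands a little off its commanded pose, so I'll check the joints.

Run:
```python
from h import *
s=state();print(np.round(s['joints'],3),np.round(s['joint_vel'],3),s['tool_rot'])
im=cv2.imread('pics/w2.png')[:,:,::-1].copy();p=eyes.camera_params('wrist')
h=cv2.cvtColor(im,cv2.COLOR_RGB2HSV);print(h[50,330],h[95,330],h[70,350])
H,S,V=[h[:,:,i].astype(int) for i in range(3)]
m=((H>3)&(H<18)&(S>80)&(V>90)).astype(np.uint8)*255
b,cn,c,st=blob(m,(332,50));b=cv2.morphologyEx(b,cv2.MORPH_CLOSE,np.ones((9,9)))
cn=max(cv2.findContours(b,0,cv2.CHAIN_APPROX_NONE)[0],key=cv2.contourArea);cn=cn[cn[:,0,1]>2]
e=cv2.fitEllipse(cn);X=onz(p,e[0],.018);print(st,e,X)
pts=np.array([onz(p,q[0].astype(float),.018)[:2] for q in cn])
A=np.c_[2*pts,np.ones(len(pts))];q=np.linalg.lstsq(A,(pts**2).sum(1),rcond=None)[0];print(q[:2],'dia',2*np.sqrt(q[2]+q[:2]@q[:2]))
```

```text
[ 1.31   0.707 -1.534  2.042  0.78   1.209  2.572] [ 0.001  0.003 -0.001 -0.    -0.002  0.     0.001] [ 3.1350458  -0.01335264 -1.58260479]
[ 10 133 230] [  9 129 195] [ 18  92 255]
[ 278    0  108  108 5927] ((327.3164367675781, 56.48225784301758), (96.2171401977539, 106.87248229980469), 104.9360580444336) [ 0.43408049 -0.22959516  0.018     ]
[ 0.43307027 -0.22933939] dia 0.07064564856474428
```

Joints 3 and 7 are at their limits, so I'll turn back 90° to the free yaw. The piece is centred on the tool axis, so the turn doesn't matter to it.

```bash
python3 -m jog '[[0,0,0,-8],[0,0,0,-16],[0,0,0,-24.5],[0,0,0,-33],[0,0,0,-41],[0,0,0,-49],[0,0,0,-57],[0,0,0,-65],[0,0,0,-73],[0,0,0,-81]]'
python3 -m jog '[[0,0,0,-8],[0,0,0,-9],[0,0,0,-9],[0,0,0,-9],[0,0,0,-9],[0,0,0,-9],[0,0,0,-9],[0,0,0,-9],[0,0,0,-9],[0,0,0,-9]]'
python3 -c "
from h import *
s=state();print(np.round(s['joints'],3),s['tool_pos'],s['tool_rot'])"
```

```text
time_s: 10.3
tool_pos: [0.4423, -0.1039, 0.1921]
tool_rot: [3.135, -0.013, -3.002]
contact_force: [-0.8, 1.2, -3.6]
width: 0.0483
time_s: 11.3
tool_pos: [0.4424, -0.1041, 0.192]
tool_rot: [3.135, -0.013, 3.13]
contact_force: [-0.6, 0.3, -4.5]
width: 0.0478
[ 1.181  0.413 -1.2    2.035  0.449  1.011  1.315] [ 0.44235978 -0.10413178  0.19202372] [ 3.1350125  -0.01329161  3.12989606]
```

```bash
cat >> h.py <<'E'
def circ(p,cn,z):
    pts=np.array([onz(p,q.astype(float),z)[:2] for q in cn.reshape(-1,2)])
    A=np.c_[2*pts,np.ones(len(pts))]
    for _ in range(4):
        q=np.linalg.lstsq(A,(pts**2).sum(1),rcond=None)[0];r=np.sqrt(q[2]+q[:2]@q[:2])
        d=np.hypot(*(pts-q[:2]).T)-r;k=abs(d)<max(.0015,1.5*np.std(d));pts=pts[k];A=A[k]
    return q[:2],2*r,len(pts),np.std(d)
def copper(im,p,near,z=.018):
    h=cv2.cvtColor(im,cv2.COLOR_RGB2HSV);H,S,V=[h[:,:,i].astype(int) for i in range(3)]
    m=((H>3)&(H<24)&(S>60)&(V>80)).astype(np.uint8)*255
    m=cv2.morphologyEx(m,cv2.MORPH_CLOSE,np.ones((5,5)))
    b,cn,c,st=blob(m,near);cn=cv2.convexHull(cn)
    b=cv2.drawContours(np.zeros_like(m),[cn],-1,255,-1)
    cn=max(cv2.findContours(b,0,cv2.CHAIN_APPROX_NONE)[0],key=cv2.contourArea)
    cn=cn[(cn[:,0,1]>2)&(cn[:,0,0]>2)]
    print('copper',st,circ(p,cn,z),'ell',onz(p,cv2.fitEllipse(cn)[0],z))
E
python3 - <<'E'
from h import *
p=eyes.camera_params('wrist');im=eyes.grab_frame('wrist');cv2.imwrite('pics/w3.png',im[:,:,::-1])
copper(im,p,proj(p,[.4336,-.2333,.018]))
im=cv2.imread('pics/top0.png')[:,:,::-1].copy();p=eyes.camera_params('top');copper(im,p,(463,325))
im=cv2.imread('pics/scene0.png')[:,:,::-1].copy();p=eyes.camera_params('scene');copper(im,p,(147,272))
E
```

```text
copper [ 121  155   99   95 7329] (array([ 0.43058076, -0.23305038]), np.float64(0.08386840451389782), 272, np.float64(0.00035668414476314674)) ell [ 0.42897747 -0.23305056  0.018     ]
copper [ 436  298   54   55 2286] (array([ 0.43334698, -0.23361321]), np.float64(0.0836209599753446), 150, np.float64(0.00046359137249443185)) ell [ 0.43315595 -0.2335811   0.018     ]
copper [ 118  251   59   46 2099] (array([ 0.43500744, -0.23256989]), np.float64(0.08500853565706668), 141, np.float64(0.0006360849181839725)) ell [ 0.43631886 -0.23337853  0.018     ]
```

View pics/w3.png

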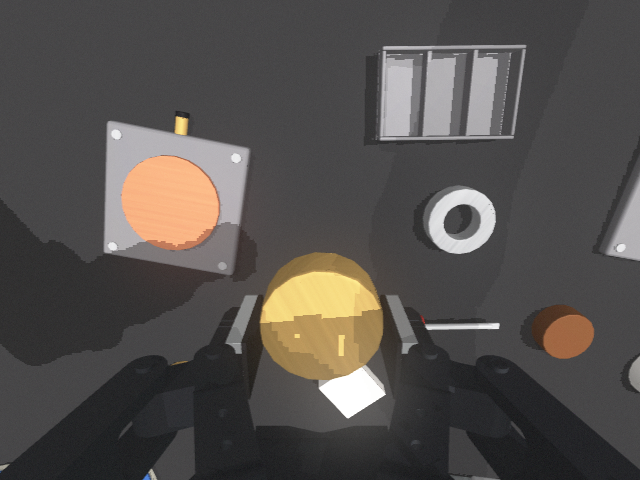

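The wrist view shows the plate at about (170,202). All three views agree on the centre to about 2 mm, at (0.433, -0.2333) with diameter 84 mm. I'll move over it at height and then check.

```bash
python3 -m jog '[[-0.002,-0.02,0,0],[-0.004,-0.045,0,0],[-0.006,-0.07,0,0],[-0.008,-0.095,0,0],[-0.009,-0.115,0,0],[-0.009,-0.129,0,0],[-0.009,-0.129,0,0],[-0.009,-0.129,0,0],[-0.009,-0.129,0,0],[-0.009,-0.129,0,0]]'
python3 -c "
from h import *
s=state();print(np.round(s['joints'],3),s['tool_pos'],s['tool_rot'])"
```

```text
time_s: 12.35
tool_pos: [0.4335, -0.2318, 0.1921]
tool_rot: [3.135, -0.013, 3.132]
contact_force: [-0.7, -0.2, -4.0]
width: 0.0484
[ 1.358  0.483 -1.15   1.952  0.506  1.054  1.543] [ 0.43353184 -0.23184528  0.19211367] [ 3.1349927  -0.01334166  3.1320196 ]
```

```bash
python3 -m jog '[[0,-0.001,-0.03,0],[0,-0.001,-0.065,0],[0,-0.001,-0.1,0],[0,-0.001,-0.13,0],[0,-0.001,-0.148,0],[0,-0.001,-0.156,0],[0,-0.001,-0.16,0],[0,-0.001,-0.162,0],[0,-0.001,-0.163,0],[0,-0.001,-0.163,0]]'
python3 -m jog '[[0,0,-0.0005,0],[0,0,-0.001,0],[0,0,-0.0015,0],[0,0,-0.002,0],[0,0,-0.0025,0],[0,0,-0.003,0],[0,0,-0.003,0],[0,0,-0.003,0],[0,0,-0.003,0],[0,0,-0.003,0]]'
python3 -c "
from h import *
print(state())"
```

```text
time_s: 13.35
tool_pos: [0.4339, -0.2345, 0.0297]
tool_rot: [3.136, -0.012, 3.13]
contact_force: [-0.1, 0.7, -4.1]
width: 0.048
time_s: 14.35
tool_pos: [0.4334, -0.2341, 0.026]
tool_rot: [3.135, -0.013, 3.13]
contact_force: [-0.4, 0.2, -3.1]
width: 0.0484
{'time_s': 14.35, 'joints': array([ 1.14314848,  0.71430099, -0.88313477,  2.04928015,  0.79893974,
        0.78251153,  1.32026385]), 'joint_vel': array([ 0.00159727,  0.00069234, -0.00078589,  0.00021441,  0.00188396,
       -0.00099271,  0.00028101]), 'effort': array([-4.21177363e-03, -4.81236684e+01, -1.45394111e+01, -1.59901303e+01,
       -3.45856324e-02,  7.61733460e-02,  6.29188980e-05]), 'tool_pos': array([ 0.43337454, -0.23407602,  0.02604538]), 'tool_rot': array([ 3.13505121, -0.01327323,  3.12993816]), 'contact_force': array([-0.43729365,  0.21265822, -3.12270457]), 'wrist_torque': array([ 0.01386919, -0.05381024,  0.00369877]), 'width': 0.048435041772184606}
```

```bash
python3 -m jog '[[0,0.0007,-0.0004,0],[0,0.0007,-0.0008,0],[0,0.0007,-0.001,0],[0,0.0007,-0.001,0],[0,0.0007,-0.001,0],[0,0.0007,-0.001,0],[0,0.0007,-0.001,0],[0,0.0007,-0.001,0],[0,0.0007,-0.001,0],[0,0.0007,-0.001,0]]'
```

```text
time_s: 15.35
tool_pos: [0.4332, -0.2333, 0.0252]
tool_rot: [3.135, -0.014, 3.13]
contact_force: [-2.5, 2.0, 5.2]
width: 0.0484
```

```bash
python3 -m jog '[[0,0,0,0],[0,0,0,0],[0,0,0,0],[0,0,0,0],[0,0,0.005,0],[0,0,0.03,0],[0,0,0.07,0],[0,0,0.11,0],[0,0,0.15,0],[0,0,0.19,0]]' 0.075
python3 - <<'E'
from h import *
wrist('w4','brass',.04)
p=eyes.camera_params('wrist');im=cv2.imread('pics/w4.png')[:,:,::-1].copy()
b,cn,c,st=blob(mask(im,'brass'),proj(p,[.4333,-.2333,.04]))
print(circ(p,cn,.04)); copper(im,p,proj(p,[.4333,-.2333,.018]))
s=state();print(s['joints'].round(2))
E
```

```text
time_s: 16.35
tool_pos: [0.4332, -0.233, 0.2168]
tool_rot: [3.135, -0.013, 3.131]
contact_force: [0.7, -1.4, 0.7]
width: 0.0751
w4 t 16.35 tcp [ 0.4332 -0.233   0.2168] st [ 292  186   57   56 2395] ell [319.9 213.4] [54.5 55. ] X [ 0.4321 -0.2327  0.04  ] minus tcp [-0.0011  0.0003] circ [ 0.4326 -0.2322] d 0.0512
(array([ 0.43909907, -0.23412678]), np.float64(0.04989220836743204), 158, np.float64(0.0003900231060726579))
copper [ 274  162   90   88 4039] (array([ 0.43796182, -0.23553818]), np.float64(0.08578558772690373), 252, np.float64(0.0003198750919396635)) ell [ 0.43638853 -0.23553103  0.018     ]
[ 1.39  0.44 -1.19  1.92  0.46  1.1   1.58]
```

View pics/w4.png

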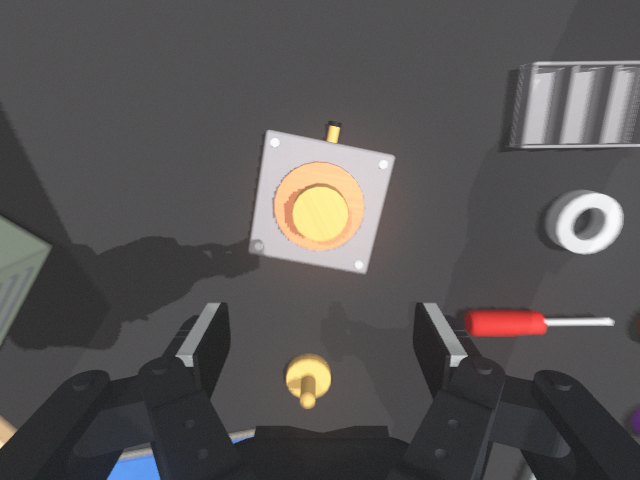

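The wrist view shows the brass disc at (320,213), concentric with the copper plate to within about 1.5 mm. Next is the ceramic disc at about (0.622, 0.252). I'll turn to yaw 90° on the way for the first centring squeeze.

```bash
python3 -m jog '[[0.017,0.044,0,-8],[0.034,0.088,0,-16],[0.051,0.132,0,-24],[0.068,0.176,0,-32],[0.086,0.22,0,-40],[0.103,0.264,0,-48],[0.12,0.308,0,-56],[0.137,0.352,0,-64],[0.154,0.396,0,-72],[0.171,0.44,0,-80]]' 0.0854 20
python3 -m jog '[[0.01,0.025,0,-6],[0.018,0.045,0,-10],[0.018,0.045,0,-10],[0.018,0.045,0,-10],[0.018,0.045,0,-10],[0.018,0.045,0,-10],[0.018,0.045,0,-10],[0.018,0.045,0,-10],[0.018,0.045,0,-10],[0.018,0.045,0,-10]]'
python3 - <<'E'
from h import *
wrist('w5','white',.016)
p=eyes.camera_params('wrist');im=cv2.imread('pics/w5.png')[:,:,::-1].copy()
b,cn,c,st=blob(mask(im,'white'),proj(p,[.622,.252,.016]))
print(circ(p,cn,.016))
s=state();print(s['joints'].round(2))
E
```

```text
time_s: 17.4
tool_pos: [0.6047, 0.2085, 0.2151]
tool_rot: [3.135, -0.013, 1.728]
contact_force: [1.1, -1.4, 0.9]
width: 0.0852
time_s: 18.4
tool_pos: [0.6224, 0.2514, 0.2151]
tool_rot: [3.135, -0.013, 1.559]
contact_force: [-0.6, 0.0, 0.3]
width: 0.0852
w5 t 18.4 tcp [0.6224 0.2514 0.2151] st [ 290  177   60   60 2822] ell [319.2 206.4] [58.9 59.2] X [0.621  0.2531 0.016 ] minus tcp [-0.0014  0.0017] circ [0.6211 0.2526] d 0.0576
(array([0.6209747 , 0.25257273]), np.float64(0.05602668305214187), 168, np.float64(0.00041429542833656675))
[ 0.06  0.61 -0.72  1.51  0.42  1.16 -0.74]
```

View pics/w5.png

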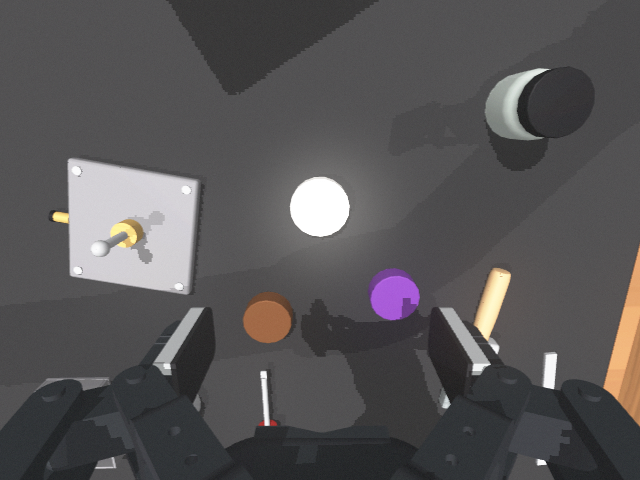

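The wrist view shows the round disc at (319,206) with diameter 56.0 mm, within 2 mm of the tool axis. I'll descend and squeeze along x.

```bash
python3 -m jog '[[-0.001,0.001,-0.03,0],[-0.001,0.001,-0.07,0],[-0.001,0.001,-0.11,0],[-0.001,0.001,-0.15,0],[-0.001,0.001,-0.18,0],[-0.001,0.001,-0.198,0],[-0.001,0.001,-0.207,0],[-0.001,0.001,-0.212,0],[-0.001,0.001,-0.2135,0],[-0.001,0.001,-0.2135,0]]'
python3 -m jog '[[0,0,0,0],[0,0,0,0],[0,0,0,0],[0,0,0,0],[0,0,0,0],[0,0,0,0],[0,0,0,0],[0,0,0,0],[0,0,0,0],[0,0,0,0]]' 0.05 20
```

```text
time_s: 19.45
tool_pos: [0.6223, 0.2531, 0.0028]
tool_rot: [3.133, -0.014, 1.559]
contact_force: [0.1, 0.7, 0.0]
width: 0.0854
time_s: 20.45
tool_pos: [0.622, 0.2528, 0.0026]
tool_rot: [3.134, -0.014, 1.559]
contact_force: [-1.0, -0.3, 6.5]
width: 0.0538
```

```bash
python3 -m jog '[[0,0,0,0],[0,0,0,0],[0,0,0,8],[0,0,0,16.5],[0,0,0,25],[0,0,0,33.5],[0,0,0,42],[0,0,0,50.5],[0,0,0,59],[0,0,0,67.5]]' 0.08 20
python3 -m jog '[[0,0,0,8],[0,0,0,16],[0,0,0,22.5],[0,0,0,22.5],[0,0,0,22.5],[0,0,0,22.5],[0,0,0,22.5],[0,0,0,22.5],[0,0,0,22.5],[0,0,0,22.5]]'
python3 -m jog '[[0,0,0,0],[0,0,0,0],[0,0,0,0],[0,0,0,0],[0,0,0,0],[0,0,0,0],[0,0,0,0],[0,0,0,0],[0,0,0,0],[0,0,0,0]]' 0.05 30
```

```text
time_s: 21.45
tool_pos: [0.6212, 0.2523, 0.0011]
tool_rot: [3.135, -0.014, 2.743]
contact_force: [-0.3, 0.6, -0.0]
width: 0.0805
time_s: 22.45
tool_pos: [0.6214, 0.2526, 0.0016]
tool_rot: [3.135, -0.013, 3.13]
contact_force: [0.2, 1.0, -0.4]
width: 0.08
time_s: 23.45
tool_pos: [0.6215, 0.2527, 0.0018]
tool_rot: [3.135, -0.013, 3.13]
contact_force: [-0.8, -1.4, 5.2]
width: 0.0535
```

```bash
python3 -m jog '[[0,0,0.03,0],[0,0,0.07,0],[0,0,0.11,0],[-0.01,-0.026,0.14,0],[-0.025,-0.065,0.15,0],[-0.042,-0.109,0.15,0],[-0.059,-0.153,0.15,0],[-0.076,-0.197,0.15,0],[-0.093,-0.241,0.15,0],[-0.11,-0.285,0.15,0]]'
python3 -m jog '[[-0.017,-0.044,0,0],[-0.034,-0.088,0,0],[-0.051,-0.132,0,0],[-0.065,-0.17,0,0],[-0.074,-0.192,0,0],[-0.078,-0.201,0,0],[-0.078,-0.201,0,0],[-0.078,-0.201,0,0],[-0.078,-0.201,0,0],[-0.078,-0.201,0,0]]'
python3 -c "
from h import *
s=state();print(np.round(s['joints'],3),s['tool_pos'],s['tool_rot'])"
```

```text
time_s: 24.45
tool_pos: [0.5099, -0.0343, 0.1508]
tool_rot: [3.135, -0.014, 3.13]
contact_force: [1.3, -1.3, -1.7]
width: 0.0535
time_s: 25.45
tool_pos: [0.4341, -0.2317, 0.1517]
tool_rot: [3.135, -0.013, 3.133]
contact_force: [0.1, 0.2, -1.5]
width: 0.0535
[ 1.378  0.621 -1.218  1.985  0.678  1.046  1.401] [ 0.43405314 -0.23173007  0.15165751] [ 3.13476752 -0.01291853  3.1329497 ]
```

```bash
python3 -m jog '[[0,0,-0.02,0],[0,0,-0.045,0],[0,0,-0.07,0],[0,0,-0.085,0],[0,0,-0.095,0],[0,0,-0.1,0],[0,0,-0.103,0],[0,0,-0.105,0],[0,0,-0.106,0],[0,0,-0.106,0]]'
python3 -c "
from h import *
s=state();print(s['tool_pos'],s['contact_force'])"
```

```text
time_s: 26.45
tool_pos: [0.4335, -0.2336, 0.0458]
tool_rot: [3.135, -0.013, 3.13]
contact_force: [0.6, -0.1, -0.7]
width: 0.0535
[ 0.43352916 -0.23361287  0.04584544] [ 0.62472582 -0.14427258 -0.72989374]
```

```bash
python3 -m jog '[[0,0,-0.0005,0],[0,0,-0.001,0],[0,0,-0.0015,0],[0,0,-0.002,0],[0,0,-0.0025,0],[0,0,-0.003,0],[0,0,-0.003,0],[0,0,-0.003,0],[0,0,-0.003,0],[0,0,-0.003,0]]'
python3 -m jog '[[0,0,-0.0002,0],[0,0,-0.0004,0],[0,0,-0.0006,0],[0,0,-0.0008,0],[0,0,-0.001,0],[0,0,-0.001,0],[0,0,-0.001,0],[0,0,-0.001,0],[0,0,-0.001,0],[0,0,-0.001,0]]'
```

```text
time_s: 27.45
tool_pos: [0.4333, -0.2334, 0.0425]
tool_rot: [3.135, -0.013, 3.13]
contact_force: [0.5, 0.8, -1.9]
width: 0.0535
time_s: 28.45
tool_pos: [0.4334, -0.2334, 0.0418]
tool_rot: [3.135, -0.013, 3.13]
contact_force: [-1.9, 0.6, 5.3]
width: 0.0533
```

Contact at the expected height, with 5 N. I'll release, rise and look.

```bash
python3 -m jog '[[0,0,0,0],[0,0,0,0],[0,0,0,0],[0,0,0,0],[0,0,0.005,0],[0,0,0.03,0],[0,0,0.07,0],[0,0,0.11,0],[0,0,0.15,0],[0,0,0.17,0]]' 0.08
python3 - <<'E'
from h import *
im=eyes.grab_frame('wrist');cv2.imwrite('pics/w6.png',im[:,:,::-1])
im=eyes.grab_frame('scene');cv2.imwrite('pics/s6.png',cv2.resize(im[200:340,60:250,::-1],None,fx=4,fy=4))
E
```

```text
time_s: 29.45
tool_pos: [0.4348, -0.2333, 0.2149]
tool_rot: [3.137, -0.01, 3.131]
contact_force: [0.7, -0.4, -0.6]
width: 0.0797
```

View pics/w6.png

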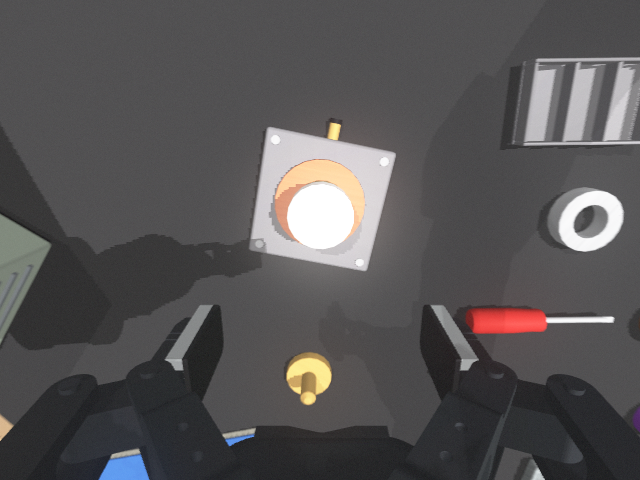

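View pics/s6.png

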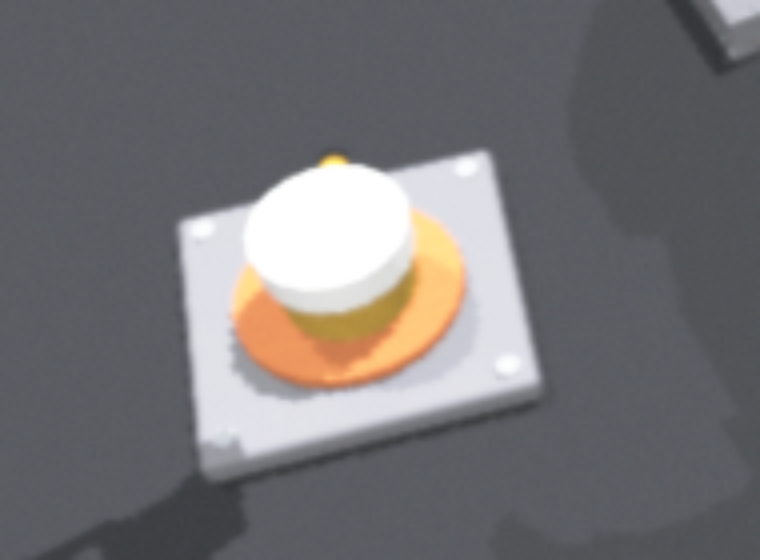

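The disc sits flat and centred on the electrode in both views: at (320,215) in the wrist view, with an even overhang in the scene crop. Next is the stemmed electrode, gripped by its stem.

```bash
python3 -m jog '[[0.02,-0.002,0,-8],[0.045,-0.004,0,-16],[0.07,-0.006,0,-24],[0.095,-0.008,0,-32],[0.12,-0.01,0,-40],[0.145,-0.012,0,-48],[0.165,-0.013,0,-56],[0.18,-0.014,0,-64],[0.19,-0.015,0,-72],[0.194,-0.015,0,-80]]' 0.06 20
python3 -m jog '[[0,0,0,-8],[0,0,0,-10],[0,0,0,-10],[0,0,0,-10],[0,0,0,-10],[0,0,0,-10],[0,0,0,-10],[0,0,0,-10],[0,0,0,-10],[0,0,0,-10]]'
python3 - <<'E'
from h import *
p=eyes.camera_params('wrist')
wrist('w7','brass',.012)
print(proj(p,[.628,-.248,.012]),proj(p,[.628,-.248,.048]))
s=state();print(s['joints'].round(2),s['tool_rot'])
E
```

```text
time_s: 30.55
tool_pos: [0.6277, -0.2478, 0.2097]
tool_rot: [3.136, -0.015, 1.729]
contact_force: [0.7, -0.5, -0.7]
width: 0.06
time_s: 31.55
tool_pos: [0.6273, -0.2484, 0.2116]
tool_rot: [3.135, -0.013, 1.559]
contact_force: [0.5, 0.2, 0.3]
width: 0.06
w7 t 31.55 tcp [ 0.6273 -0.2484  0.2116] st [ 293  180   53   53 2192] ell [319.  206.5] [51.9 52.1] X [ 0.6257 -0.2469  0.012 ] minus tcp [-0.0016  0.0015] circ [ 0.6259 -0.2473] d 0.0511
[321.42445906 207.62486363] [321.70631374 217.02216864]
[ 0.85  0.65 -0.77  1.49  0.46  1.19 -0.  ] [ 3.13495007 -0.01328708  1.55914617]
```

View pics/w7.png

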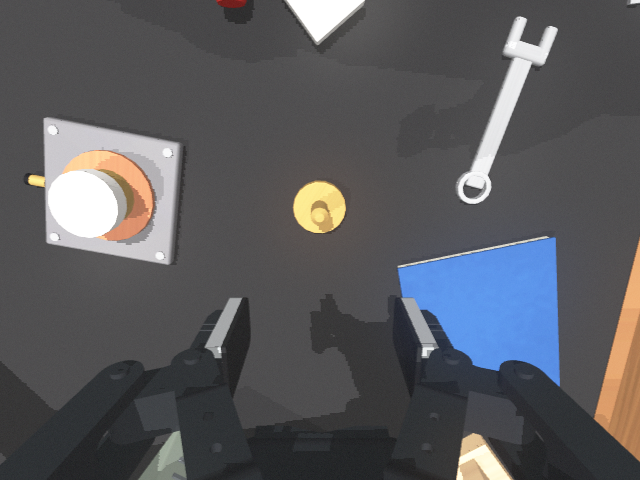

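The wrist view shows the flange at (319,207) with the stem upright on it, about 1.5 mm from the tool axis.

```bash
python3 -m jog '[[-0.001,0.001,-0.03,0],[-0.001,0.001,-0.07,0],[-0.001,0.001,-0.11,0],[-0.001,0.001,-0.145,0],[-0.001,0.001,-0.168,0],[-0.001,0.001,-0.18,0],[-0.001,0.001,-0.186,0],[-0.001,0.001,-0.189,0],[-0.001,0.001,-0.19,0],[-0.001,0.001,-0.19,0]]'
python3 -m jog '[[0,0,0,0],[0,0,0,0],[0,0,0,0],[0,0,0,0],[0,0,0,0],[0,0,0,0],[0,0,0,0],[0,0,0,0],[0,0,0,0],[0,0,0,0]]' 0.008 20
```

```text
time_s: 32.6
tool_pos: [0.6272, -0.2477, 0.0228]
tool_rot: [3.133, -0.013, 1.559]
contact_force: [0.9, -0.3, 0.2]
width: 0.06
time_s: 33.6
tool_pos: [0.6267, -0.2475, 0.022]
tool_rot: [3.134, -0.013, 1.559]
contact_force: [-0.1, -0.9, 5.3]
width: 0.0147
```

```bash
python3 -m jog '[[0,0,0,0],[0,0,0,0],[0,0,0,8],[0,0,0,16.5],[0,0,0,25],[0,0,0,33.5],[0,0,0,42],[0,0,0,50.5],[0,0,0,59],[0,0,0,67.5]]' 0.05 20
python3 -m jog '[[0,0,0,8],[0,0,0,16],[0,0,0,22.5],[0,0,0,22.5],[0,0,0,22.5],[0,0,0,22.5],[0,0,0,22.5],[0,0,0,22.5],[0,0,0,22.5],[0,0,0,22.5]]'
python3 -m jog '[[0,0,0,0],[0,0,0,0],[0,0,0,0],[0,0,0,0],[0,0,0,0],[0,0,0,0],[0,0,0,0],[0,0,0,0],[0,0,0,0],[0,0,0,0]]' 0.008 40
```

```text
time_s: 34.6
tool_pos: [0.6258, -0.2473, 0.0208]
tool_rot: [3.135, -0.014, 2.743]
contact_force: [0.0, 0.3, -0.5]
width: 0.0499
time_s: 35.6
tool_pos: [0.6264, -0.2474, 0.0216]
tool_rot: [3.135, -0.013, 3.13]
contact_force: [-0.6, -0.1, -0.5]
width: 0.0501
time_s: 36.6
tool_pos: [0.6264, -0.2475, 0.0217]
tool_rot: [3.135, -0.013, 3.13]
contact_force: [-1.0, -0.4, 3.5]
width: 0.0147
```

```bash
python3 -m jog '[[0,0,0.03,0],[0,0,0.07,0],[0,0,0.1,0],[0,0,0.12,0],[-0.02,0.002,0.12,0],[-0.045,0.004,0.12,0],[-0.075,0.006,0.12,0],[-0.105,0.008,0.12,0],[-0.135,0.01,0.12,0],[-0.16,0.012,0.12,0]]'
python3 -m jog '[[-0.015,0.001,0,0],[-0.025,0.002,0,0],[-0.031,0.002,0,0],[-0.033,0.002,0,0],[-0.033,0.002,0,0],[-0.033,0.002,0,0],[-0.033,0.002,-0.01,0],[-0.033,0.002,-0.025,0],[-0.033,0.002,-0.035,0],[-0.033,0.002,-0.035,0]]'
python3 -m jog '[[0,0,-0.006,0],[0,0,-0.012,0],[0,0,-0.017,0],[0,0,-0.021,0],[0,0,-0.023,0],[0,0,-0.0245,0],[0,0,-0.0245,0],[0,0,-0.0245,0],[0,0,-0.0245,0],[0,0,-0.0245,0]]'
python3 -c "
from h import *
s=state();print(np.round(s['joints'],3),s['tool_pos'],s['contact_force'])
im=eyes.grab_frame('scene');cv2.imwrite('pics/s7.png',cv2.resize(im[150:340,60:250,::-1],None,fx=3,fy=3))"
```

```text
time_s: 37.6
tool_pos: [0.4636, -0.2352, 0.1404]
tool_rot: [3.135, -0.016, 3.13]
contact_force: [0.3, 0.3, -2.5]
width: 0.0146
time_s: 38.6
tool_pos: [0.4319, -0.2326, 0.1044]
tool_rot: [3.133, -0.017, 3.131]
contact_force: [-0.6, 0.7, -2.3]
width: 0.0146
time_s: 39.6
tool_pos: [0.4334, -0.2335, 0.0822]
tool_rot: [3.135, -0.013, 3.13]
contact_force: [-0.5, -0.2, -2.3]
width: 0.0144
[ 1.294  0.711 -1.104  2.028  0.803  0.941  1.311] [ 0.43344415 -0.23348621  0.08216756] [-0.47595652 -0.17994044 -2.28465786]
```

View pics/s7.png

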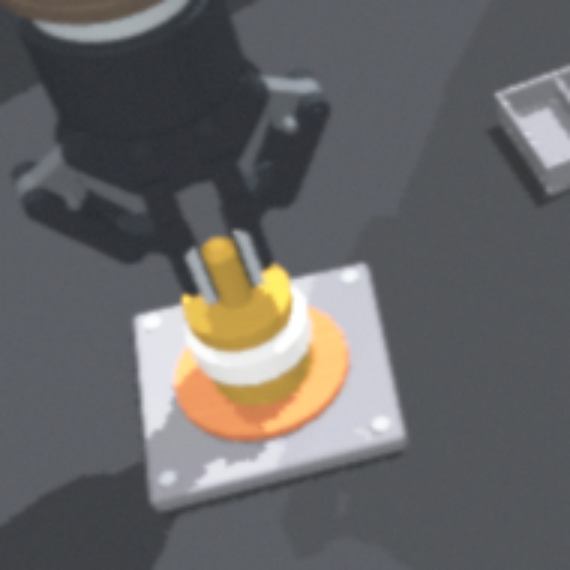

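The crop shows the stemmed electrode held upright over the disc, aligned, with a gap of about 4 mm. I'll lower it slowly.

```bash
python3 -m jog '[[0,0,-0.0005,0],[0,0,-0.001,0],[0,0,-0.0015,0],[0,0,-0.002,0],[0,0,-0.0025,0],[0,0,-0.003,0],[0,0,-0.0035,0],[0,0,-0.0035,0],[0,0,-0.0035,0],[0,0,-0.0035,0]]'
python3 -m jog '[[0,0,-0.0002,0],[0,0,-0.0004,0],[0,0,-0.0006,0],[0,0,-0.0008,0],[0,0,-0.0008,0],[0,0,-0.0008,0],[0,0,-0.0008,0],[0,0,-0.0008,0],[0,0,-0.0008,0],[0,0,-0.0008,0]]'
```

```text
time_s: 40.65
tool_pos: [0.4334, -0.2334, 0.0785]
tool_rot: [3.135, -0.013, 3.13]
contact_force: [-0.1, 0.6, -3.0]
width: 0.0148
time_s: 41.65
tool_pos: [0.4333, -0.2334, 0.0777]
tool_rot: [3.135, -0.013, 3.13]
contact_force: [-0.1, -0.7, -3.5]
width: 0.015
```

```bash
python3 -m jog '[[0,0,-0.0002,0],[0,0,-0.0004,0],[0,0,-0.0006,0],[0,0,-0.0008,0],[0,0,-0.0008,0],[0,0,-0.0008,0],[0,0,-0.0008,0],[0,0,-0.0008,0],[0,0,-0.0008,0],[0,0,-0.0008,0]]'
```

```text
time_s: 42.65
tool_pos: [0.4335, -0.2334, 0.0776]
tool_rot: [3.136, -0.013, 3.13]
contact_force: [-2.9, 1.1, 7.2]
width: 0.0145
```

```bash
python3 -m jog '[[0,0,0,0],[0,0,0,0],[0,0,0,0],[0,0,0,0],[0,0,0.005,0],[0,0,0.02,0],[0,0,0.05,0],[0,0,0.09,0],[0,0,0.125,0],[0,0,0.14,0]]' 0.05
python3 - <<'E'
from h import *
im=eyes.grab_frame('wrist');cv2.imwrite('pics/w8.png',im[:,:,::-1])
im=eyes.grab_frame('scene');cv2.imwrite('pics/s8.png',cv2.resize(im[200:340,60:250,::-1],None,fx=4,fy=4))
print(state()['tool_pos'])
E
```

```text
time_s: 43.65
tool_pos: [0.4351, -0.2334, 0.2209]
tool_rot: [3.138, -0.009, 3.131]
contact_force: [-0.2, 0.3, -1.0]
width: 0.0498
[ 0.43475169 -0.23394905  0.2194445 ]
```

View pics/w8.png

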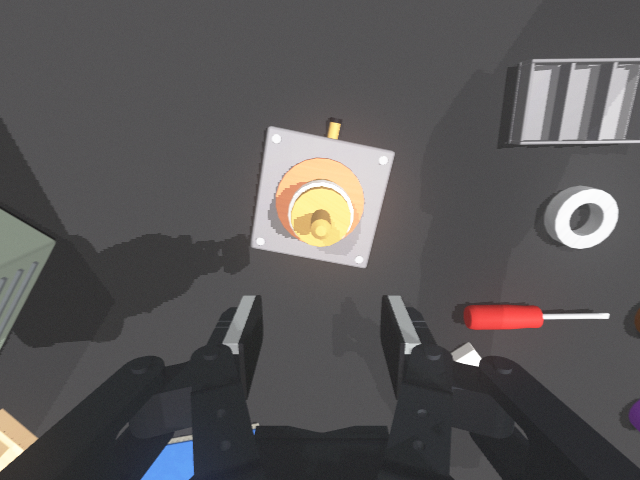

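View pics/s8.png

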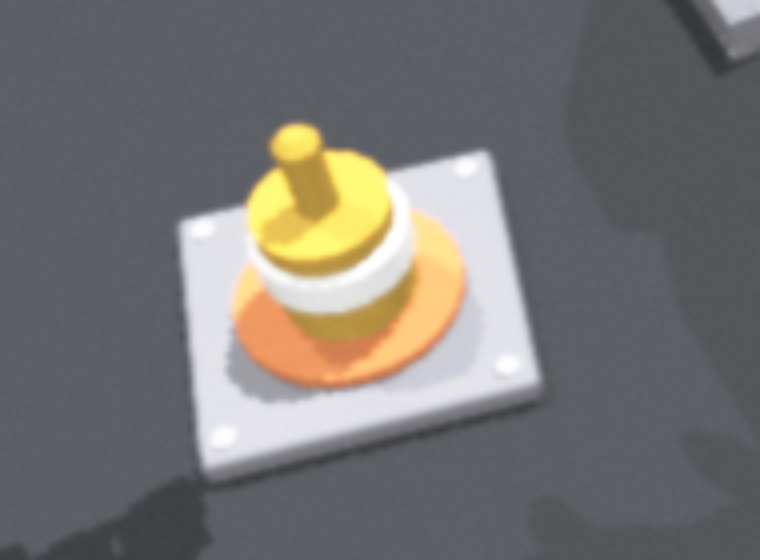

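The views show the electrode standing upright and centred on the disc, with an even white rim and the stem tip at (320,228). The ring comes last. I'll go above it, turned 60° to keep the fingers clear of the tray.

```bash
python3 -m jog '[[0.002,0.025,0,-6],[0.004,0.065,0,-12],[0.007,0.105,0,-19],[0.01,0.145,0,-26],[0.013,0.185,0,-33],[0.015,0.215,0,-40],[0.016,0.24,0,-47],[0.017,0.25,0,-54],[0.017,0.2545,0,-60],[0.017,0.2545,0,-60]]' 0.08 20
python3 -m jog '[[0,0,0,0],[0,0,0,0],[0,0,0,0],[0,0,0,0],[0,0,0,0],[0,0,0,0],[0,0,0,0],[0,0,0,0],[0,0,0,0],[0,0,0,0]]'
python3 - <<'E'
from h import *
p=eyes.camera_params('wrist')
wrist('w9','white',.020)
im=cv2.imread('pics/w9.png')[:,:,::-1].copy()
b,cn,c,st=blob(mask(im,'white'),proj(p,[.4505,.021,.02]));print(circ(p,cn,.02))
s=state();print(s['joints'].round(2),s['tool_rot'])
E
```

```text
time_s: 44.75
tool_pos: [0.4493, 0.0218, 0.216]
tool_rot: [3.137, -0.014, 2.084]
contact_force: [-0.2, -0.5, 0.2]
width: 0.0799
time_s: 45.75
tool_pos: [0.4503, 0.0211, 0.2169]
tool_rot: [3.135, -0.013, 2.083]
contact_force: [0.4, 0.8, -0.1]
width: 0.0801
w9 t 45.75 tcp [0.4503 0.0211 0.2169] st [ 288  175   64   64 2397] ell [319.7 207.1] [62.4 62.8] X [0.4487 0.0225 0.02  ] minus tcp [-0.0016  0.0013] circ [0.4488 0.0219] d 0.0613
(array([0.44907498, 0.02181273]), np.float64(0.05909326569732925), 178, np.float64(0.00046300890042767496))
[ 0.9   0.3  -1.13  2.03  0.3   1.    0.13] [ 3.13497897 -0.01327816  2.08273877]
```

View pics/w9.png

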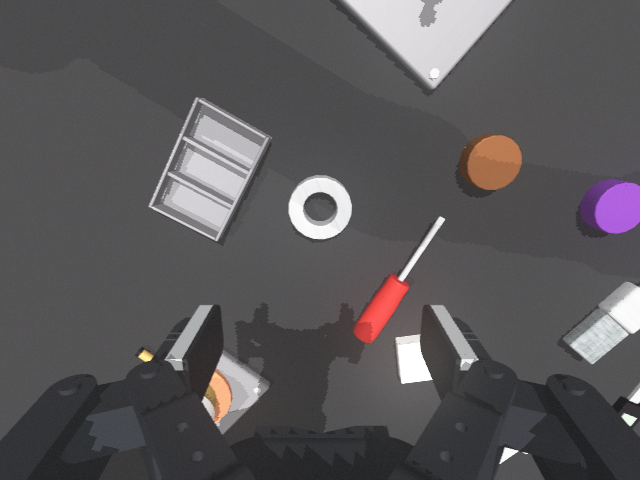

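The wrist view shows the ring at (320,207), under the tool, with about 25 px of clearance to the tray and more to the screwdriver.

```bash
python3 -m jog '[[-0.001,0.0005,-0.03,0],[-0.001,0.0005,-0.07,0],[-0.001,0.0005,-0.11,0],[-0.001,0.0005,-0.15,0],[-0.001,0.0005,-0.18,0],[-0.001,0.0005,-0.198,0],[-0.001,0.0005,-0.207,0],[-0.001,0.0005,-0.211,0],[-0.001,0.0005,-0.2125,0],[-0.001,0.0005,-0.2125,0]]'
python3 -m jog '[[0,0,0,0],[0,0,0,0],[0,0,0,0],[0,0,0,0],[0,0,0,0],[0,0,0,0],[0,0,0,0],[0,0,0,0],[0,0,0,0],[0,0,0,0]]' 0.05 20
python3 -m jog '[[0,0,0,0],[0,0,0,0],[0,0,0,8],[0,0,0,16],[0,0,0,24],[0,0,0,32],[0,0,0,40],[0,0,0,48],[0,0,0,54],[0,0,0,60]]' 0.076 20
python3 -m jog '[[0,0,0,0],[0,0,0,0],[0,0,0,0],[0,0,0,0],[0,0,0,0],[0,0,0,0],[0,0,0,0],[0,0,0,0],[0,0,0,0],[0,0,0,0]]'
python3 -m jog '[[0,0,0,0],[0,0,0,0],[0,0,0,0],[0,0,0,0],[0,0,0,0],[0,0,0,0],[0,0,0,0],[0,0,0,0],[0,0,0,0],[0,0,0,0]]' 0.05 30
```

```text
time_s: 46.8
tool_pos: [0.4501, 0.0216, 0.0051]
tool_rot: [3.134, -0.013, 2.082]
contact_force: [-1.0, -0.7, 0.3]
width: 0.08
time_s: 47.8
tool_pos: [0.4502, 0.0215, 0.0055]
tool_rot: [3.134, -0.012, 2.082]
contact_force: [-1.7, -0.8, 7.6]
width: 0.0591
time_s: 48.8
tool_pos: [0.4494, 0.0214, 0.0044]
tool_rot: [3.135, -0.013, 3.134]
contact_force: [-0.8, 0.2, 0.2]
width: 0.0759
time_s: 49.8
tool_pos: [0.4493, 0.0216, 0.0044]
tool_rot: [3.135, -0.013, 3.13]
contact_force: [-0.1, -0.3, 0.6]
width: 0.0763
time_s: 50.8
tool_pos: [0.4494, 0.0215, 0.0046]
tool_rot: [3.135, -0.013, 3.13]
contact_force: [-1.6, -1.2, 6.3]
width: 0.0575
```

```bash
python3 -m jog '[[0,0,0.03,0],[0,0,0.07,0],[0,0,0.11,0],[0,0,0.145,0],[0,0,0.16,0],[-0.001,-0.02,0.16,0],[-0.003,-0.05,0.16,0],[-0.005,-0.085,0.16,0],[-0.008,-0.12,0.16,0],[-0.01,-0.155,0.16,0]]'
python3 -m jog '[[-0.002,-0.035,0,0],[-0.004,-0.065,0,0],[-0.005,-0.085,0,0],[-0.006,-0.095,0,0],[-0.006,-0.1,0,0],[-0.006,-0.1,0,0],[-0.006,-0.1,0,0],[-0.006,-0.1,0,0],[-0.006,-0.1,0,0],[-0.006,-0.1,0,0]]'
python3 -c "
from h import *
s=state();print(np.round(s['joints'],3),s['tool_pos'],s['contact_force'])
im=eyes.grab_frame('scene');cv2.imwrite('pics/s9.png',cv2.resize(im[150:340,60:250,::-1],None,fx=3,fy=3))"
```

```text
time_s: 51.8
tool_pos: [0.4384, -0.1348, 0.1639]
tool_rot: [3.135, -0.014, 3.13]
contact_force: [1.0, -0.7, -3.0]
width: 0.0577
time_s: 52.8
tool_pos: [0.4335, -0.2329, 0.1645]
tool_rot: [3.135, -0.013, 3.131]
contact_force: [0.2, -0.2, -3.1]
width: 0.0574
[ 1.417  0.641 -1.284  1.974  0.698  1.093  1.381] [ 0.43345575 -0.2328727   0.16448669] [ 0.17355242 -0.16341738 -3.0515166 ]
```

View pics/s9.png

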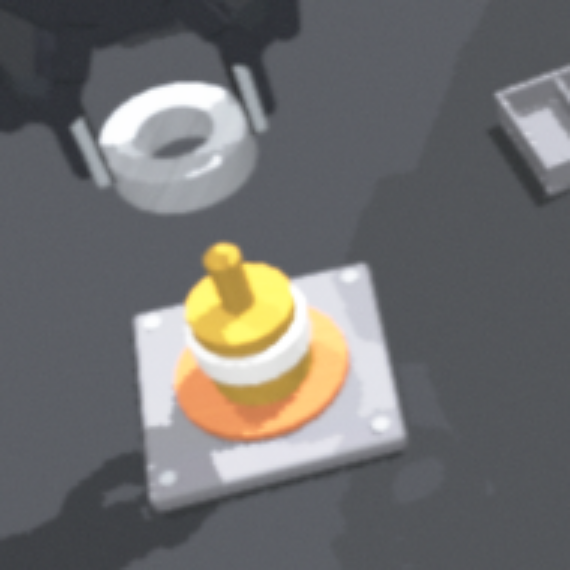

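The ring is held level and stands above the stem in line with it. I'll lower it to a gap of a few mm and then ease it down.

```bash
python3 -m jog '[[0,0,-0.01,0],[0,0,-0.022,0],[0,0,-0.036,0],[0,0,-0.05,0],[0,0,-0.062,0],[0,0,-0.072,0],[0,0,-0.08,0],[0,0,-0.085,0],[0,0,-0.087,0],[0,0,-0.087,0]]'
python3 -m jog '[[0,0,-0.0005,0],[0,0,-0.001,0],[0,0,-0.0015,0],[0,0,-0.002,0],[0,0,-0.0025,0],[0,0,-0.003,0],[0,0,-0.0035,0],[0,0,-0.0035,0],[0,0,-0.0035,0],[0,0,-0.0035,0]]'
python3 -m jog '[[0,0,-0.0002,0],[0,0,-0.0004,0],[0,0,-0.0006,0],[0,0,-0.0008,0],[0,0,-0.0008,0],[0,0,-0.0008,0],[0,0,-0.0008,0],[0,0,-0.0008,0],[0,0,-0.0008,0],[0,0,-0.0008,0]]'
```

```text
time_s: 53.85
tool_pos: [0.4335, -0.2334, 0.0774]
tool_rot: [3.135, -0.013, 3.13]
contact_force: [-0.8, -0.4, -3.3]
width: 0.0573
time_s: 54.85
tool_pos: [0.4334, -0.2334, 0.0739]
tool_rot: [3.135, -0.013, 3.13]
contact_force: [0.6, -0.5, -2.7]
width: 0.0575
time_s: 55.85
tool_pos: [0.4333, -0.2334, 0.0731]
tool_rot: [3.135, -0.013, 3.13]
contact_force: [0.2, 0.3, -2.0]
width: 0.0571
```

```bash
python3 -m jog '[[0,0,-0.0002,0],[0,0,-0.0004,0],[0,0,-0.0006,0],[0,0,-0.0008,0],[0,0,-0.0008,0],[0,0,-0.0008,0],[0,0,-0.0008,0],[0,0,-0.0008,0],[0,0,-0.0008,0],[0,0,-0.0008,0]]'
```

```text
time_s: 56.85
tool_pos: [0.4334, -0.2334, 0.0726]
tool_rot: [3.135, -0.013, 3.13]
contact_force: [-1.8, 0.5, 5.6]
width: 0.0572
```

Seated with about 6 N. I'll release, rise and move aside.

```bash
python3 -m jog '[[0,0,0,0],[0,0,0,0],[0,0,0,0],[0,0,0,0],[0,0,0.005,0],[0,0,0.02,0],[0,0,0.05,0],[0,0,0.09,0],[0,0,0.125,0],[0,0,0.14,0]]' 0.08
python3 - <<'E'
from h import *
im=eyes.grab_frame('wrist');cv2.imwrite('pics/w10.png',im[:,:,::-1])
E
python3 -m jog '[[0.02,0,0,0],[0.05,0.02,0,0],[0.08,0.05,0,0],[0.1,0.08,0,0],[0.12,0.11,0,0],[0.13,0.14,0,0],[0.14,0.16,0,0],[0.15,0.17,0,0],[0.15,0.17,0,0],[0.15,0.17,0,0]]'
python3 - <<'E'
from h import *
im=eyes.grab_frame('scene');cv2.imwrite('pics/s10.png',cv2.resize(im[200:340,60:250,::-1],None,fx=4,fy=4))
im=eyes.grab_frame('top');cv2.imwrite('pics/top10.png',im[:,:,::-1]);p=eyes.camera_params('top')
b,cn,c,st=blob(mask(im,'white'),proj(p,[.4333,-.2333,.088]));print('ring',circ(p,cn,.088))
b,cn,c,st=blob(mask(im,'brass'),proj(p,[.4333,-.2333,.104]));print('stem',st,circ(p,cn,.104))
copper(im,p,(463,325))
print(state()['contact_force'])
E
```

```text
time_s: 57.85
tool_pos: [0.4351, -0.2334, 0.2163]
tool_rot: [3.137, -0.009, 3.131]
contact_force: [0.9, -1.4, 0.2]
width: 0.0797
time_s: 58.9
tool_pos: [0.5827, -0.0637, 0.2116]
tool_rot: [3.135, -0.015, 3.13]
contact_force: [0.1, 0.3, 0.0]
width: 0.0802
ring (array([ 0.43131501, -0.20779293]), np.float64(0.1034846166799964), 172, np.float64(0.006040095718527613))
stem [468 317  19  21 296] (array([ 0.43793591, -0.22568317]), np.float64(0.02568367780214568), 51, np.float64(0.0006313031393042428))
copper [436 298  46  55 984] (array([ 0.4333383 , -0.23298591]), np.float64(0.08333142405051235), 105, np.float64(0.0006902948149418113)) ell [ 0.4339577  -0.22753621  0.018     ]
[-0.68378173 -0.47383638  0.01536653]
```

View pics/s10.png

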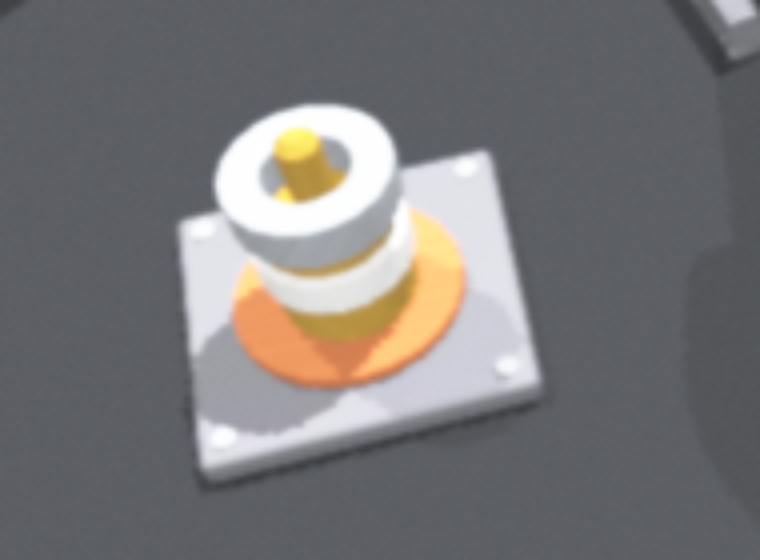

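View pics/top10.png

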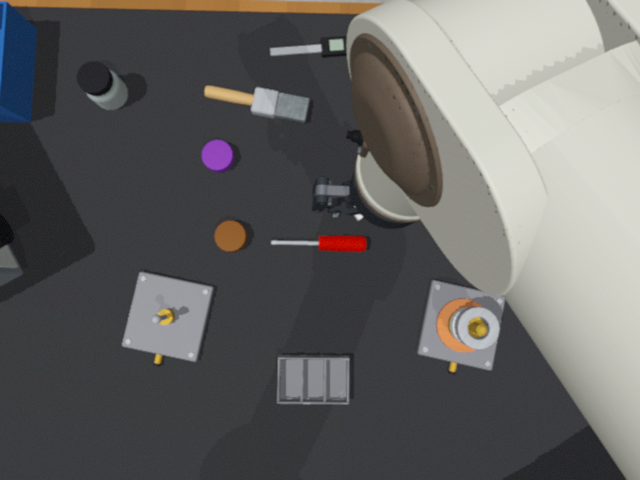

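View pics/w10.png

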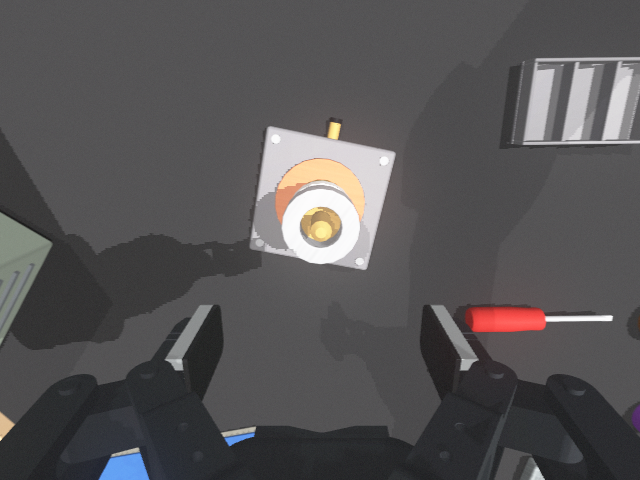

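The scene crop and wrist view show the ring seated level on the flange, with the stem in the middle of its hole. In the wrist view the ring is at (320,226) and the stem tip at (320,230). The automatic ring and stem fits in the top view are invalid: the ring's outline merged with the white arm, and the brass blob came out wider than the stem. The pictures are clear without them, so I'm handing in.

```bash
python3 -c "
from rig import env,state
print(env.finish_job(),state()['time_s'])"
```

```text
the job is handed in; nothing more can be done
the job is handed in; nothing more can be done
```

The stack is built on the copper-plate stand and handed in at about 59 s: plain brass electrode, round ceramic disc, stemmed electrode with its stem up, then the ring over the stem. The arm never went near the square ceramic plate or the rod stand at working height.

**Placing:** I squeezed each piece in two directions before lifting it, to centre it in the gripper. All four were released within about 0.5 mm of the same tool position, (0.4333, -0.2334), at the expected heights and with 5–7 N of contact.

**Last checks:** The last scene and wrist pictures show the stack upright, the ring level on the flange and the stem in the middle of its hole. The copper plate centre measured (0.433, -0.233) with diameter 84 mm. One early wrist view measured the first electrode about 1.5 mm off the plate centre, taken while the arm was still settling.

**What went wrong or disagreed:**
- **Final top-view fits:** these failed for the ring and the stem. The ring's outline merged with the white arm and the brass blob came out wider than the stem, so I judged their centring by eye.
- **Tool tilt:** joints 3 and 7 reached their range ends once in transit. That left the tool tilted about 0.8° for the rest of the job, and I saw no effect on the stack.

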